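# Build up a padlock in the stacking jig

### The job

Draw the jig's keeper fully back, then stack the padlock flat inside the jig's pocket: the case at the bottom, as many spacers on it as that case needs, and the top plate last, so that its upper face comes level with the tops of the posts. Then push the keeper fully home over the stack, and lay every spacer left over flat in the grey tray. Leave the other things on the bench where they are.

Things in the scene. Friction and masses are not known exactly. Their poses are not given: they have to be found in the camera images.
- jig: fixed stacking jig: base 200 x 100 x 12 mm (x -50 to 150) with four aluminium corner posts, 54 mm tall, round a pocket 62 (x) x 46 (y) mm. Posts flare 3 mm outwards over their top 6 mm. Between posts the long sides (+y, -y) are open for 44 mm, ends 22 mm. Guide block of the keeper at x 46 to 70, 40 wide, 83 high. Origin: underside, below the pocket's middle
- pocket (a point): middle of the pocket's floor, 12 mm above the bench; axes as the jig's
- keeper (a joint): keeper slide of the jig (m): 0 = drawn fully back, away from the pocket (jig +x); 0.04 = fully home, its steel tongue (18 mm wide, 6 thick, underside 58 mm above the pocket floor) reaching over the pocket to 6 mm from its middle. Takes about 2 N; stays where it is left
- keeper_grip (a point): grip point in the black upright knob at the keeper's rear end, 95 mm above the bench; knob 16 (jig x) x 18 (jig y) mm, from 76 to 108 mm above the bench. Moves with the keeper: 128 mm from the pocket's middle (jig +x) when back, 88 mm when home
- tray: grey open tray fixed to the bench, 180 (x) x 160 (y) x 24 mm high outside, walls and floor 5 mm; origin under its middle
- tray_in (a point): middle of the tray's inner floor, 5 mm above the bench
- case_tall: steel padlock case with thin dark seams round it, 58 (x) x 42 (y) x 32 mm high, black bore in its top; origin at its centre. Only one of the three cases (32, 24 or 16 mm high) is on the bench
- case_mid: steel padlock case with thin dark seams round it, 58 (x) x 42 (y) x 24 mm high, black bore in its top; origin at its centre. Only one of the three cases (32, 24 or 16 mm high) is on the bench
- case_low: steel padlock case with thin dark seams round it, 58 (x) x 42 (y) x 16 mm high, black bore in its top; origin at its centre. Only one of the three cases (32, 24 or 16 mm high) is on the bench
- spacer1: steel spacer plate, 58 (x) x 42 (y) x 8 mm thick, black round mark in its top; origin at its centre. Three to five spacers, all alike, are on the bench
- spacer2: steel spacer plate, 58 (x) x 42 (y) x 8 mm thick, black round mark in its top; origin at its centre. Three to five spacers, all alike, are on the bench
- spacer3: steel spacer plate, 58 (x) x 42 (y) x 8 mm thick, black round mark in its top; origin at its centre. Three to five spacers, all alike, are on the bench
- spacer4: steel spacer plate, 58 (x) x 42 (y) x 8 mm thick, black round mark in its top; origin at its centre. Three to five spacers, all alike, are on the bench
- spacer5: steel spacer plate, 58 (x) x 42 (y) x 8 mm thick, black round mark in its top; origin at its centre. Three to five spacers, all alike, are on the bench
- top: steel top plate, 58 (x) x 42 (y) x 14 mm thick, with a round brass keyway disc in its upper face; origin at its centre
- old_padlock: bystander: finished brass padlock lying flat, 45 x 40 x 22 mm with a steel shackle; origin under the middle of its body
- key: bystander: brass key lying flat, about 63 mm long, 6 mm thick; origin at its underside
- spray_can: bystander: standing can, 52 mm across, 110 mm tall; origin at its foot
- bulb_carton: bystander: standing light-bulb carton, 60 x 60 x 110 mm; origin at its foot
- screwdriver: bystander: screwdriver lying on the bench; origin under its middle
- brush: bystander: bench brush lying on the bench; origin under its middle
Mind the look-alikes: they are no part of the job. What is shaped like the spacer1 but blue or yellow is not meant. Of the things shaped like the tray, the grey one is meant.

How it is judged:
By the outcome, as a careful person would: the job done as asked, in the order asked, and still so for the second after the job is handed in, with the robot touching nothing.
Of case_tall, case_mid, case_low only 1 to 1 are there at a start; the rules pass over those that are not, and their reading is None.
Of spacer1, spacer2, spacer3, spacer4, spacer5 only 3 to 5 are there at a start; the rules pass over those that are not, and their reading is None.
At some moment in a run one of spacer1, spacer2, spacer3, spacer4, spacer5, top may be knocked a few centimetres aside while the robot is not near it.
Once in a run the grip may slacken for a moment while it holds something.
It also fails if it takes over 210 s, if anything falls off the work surface, if the arm or the gripper's body presses on something with over 40 N, if the wrist force passes 120 N, or if a joint passes its speed limit or range.

### The arm

A 6-joint arm with a two-finger parallel gripper is mounted at the origin on the work surface. World frame = base frame: x ahead of the robot, y to its left, z up, the work surface at z = 0. Lengths are in mm, angles in degrees, forces in N, time in s.
With the tool pointing down it reaches from about 350 to 850 mm from the base axis. Payload 8.1 kg.
Tool frame: the origin (TCP) lies on the centre line of the jaws, within the pads' length; the fingertips stand 14 mm ahead of it and the grasp point (between the pads) lies 5 mm behind it; z points along the fingers, y is the line along which they close (so a half turn about z gives the same grasp; the last joint's range is limited). The gripper opens to 85 mm and grips with 20 to 120 N. Pads are 22 mm wide; open, the fingers measure 114 mm over their backs; the gripper's body (76 mm by 85 mm) begins 54 mm behind the grasp point. The pads swing forward as they close: fully open they stand 13 mm farther back than shut.
Start: joints at [71.368, 7.471, 85.268, -0, 87.261, -4.893], TCP at [142.483, 582.841, 245.292] pointing down, gripper open.
Joint ranges: [-169.43, 169.43], [-51.17, 129.36], [1.28, 143.12], [-76.62, 256.62], [0, 156.53], [-152.29, 152.29]. Speed limits (degrees/s): [136.94, 136.94, 159.86, 180, 180, 180].

### API

Orientations are given as [roll, pitch, yaw] about the fixed x, y, z axes, in that order (R = Rz(yaw) Ry(pitch) Rx(roll)).
In Python, from bench import sense, snapshot, camera_info, hand_in gives the robot as it stands. The module is installed in compiled form; this text tells all that it offers.
- The arm moves only by the tool apply_moves, never from a script. Its argument "deltas" is a list of rows, each a list of 7 numbers: the shift along the tool's x, y, z scaled (see below), then the turn, a rotation vector about the tool's x, y, z scaled (see below), then the opening, from 0 (shut) to 1 (fully open). In form: [[dx, dy, dz, ax, ay, az, claw], ...]. A call has 1 to 8 rows; each row shifts and turns the commanded pose from where the row before left it, along the tool's axes as they then stand; what a row does not reach is not made up. The controller multiplies each number of a shift by 0.03 m and each number of a turn by 0.08 rad. A row lasts 1/8 s, in which the tool goes at most 62.5 mm and 10.7 degrees, less where a joint would pass 70% of its speed; a pose out of reach is approached as far as the arm can. A call with a number of a shift or a turn outside -1 to 1 is refused whole. A call with a gripper value outside its range is refused whole. The fingers move at their own pace and stop on an object; "grip_force" is the grip in N (left out, the last holds). Time passes only in rows, so rows that do not move let the fingers close. It gives the time, the measured TCP pose, the force, the opening and the grip force at its end, in the units of the state.
- sense(): the state, without advancing time (a new reading comes with each control period).
- snapshot(name): name is "side" or "top"; returns the picture (400x640x3 uint8, red, green, blue); there is no depth.
- camera_info(name): a dict with "vertical_fov" (degrees; the focal length in pixels is half the picture's height over the tangent of half this angle, whatever the lens; pixels are square), "cx", "cy" (the principal point, pixels), "k1" (the pictures are not rectified: a ray, as slopes to the right and down, at radius r is drawn at 1 + k1 r^2 times it, then the intrinsics apply), "origin" and "rotation" of the camera in the world. Camera axes: x right, y up, looking along -z (the intrinsics and any distortion apply to the point x, -y, -z); pixel columns grow to the right and rows downward; lengths in mm; the calibration is good to about 2 mm. A picture is of the moment at which its call begins. camera_info takes no time and is no camera call.
- hand_in(): hands the job in; it is judged then, once.
The state is a dict: "time": time; "joint_pos": joint angles; "qd": joint speeds; "joint_efforts": joint torques, N m; "tool_pos": TCP position; "tcp_rot": TCP orientation; "ft_force": force on the tool from outside, world axes, zero at the start; "wrist_torque": the same for the moment, N m; "finger_gap": finger opening in mm; "grip_force": force on a finger pad.
Only numpy, scipy, OpenCV 4.12 (cv2) and the standard library are available. Lean on these libraries where they do the work, as an engineer would, in place of code of your own. Each camera call takes 0.05 s, during which the arm holds its last target. There are 200 camera calls.

## Working session

There is one attempt and no reset: what is moved stays moved. The work goes in short steps, Python scripts to look and compute and a tool call to move; the robot and the scene stay as the last step left them, time stands still between calls to the robot, and variables do not carry over. Pictures are saved under pics/ and viewed, at most 14 in all, crops included, and the job is handed in when it is done.

Besides the shell and the picture viewer there is one more tool, called as name([rows], argument=value, ...), one row to a line, values as JSON. apply_moves: Moves the arm, as the interface text tells. Its arguments: {"type":"object","properties":{"deltas":{"type":"array"},"grip_force":{"type":"number"}},"required":["deltas"]}

```bash
mkdir -p pics; ls
python3 - <<'E'
from bench import *
import cv2
for n in("top","side"):
    cv2.imwrite(f"pics/{n}0.png",snapshot(n)[:,:,::-1]); print(n,camera_info(n))
print(sense())
E
```

```text
pics
top {'vertical_fov': 57.11089037857677, 'cx': 316.1434206559778, 'cy': 201.3009777660021, 'k1': -0.01170845089708103, 'origin': array([ 400.95272427,  -23.93796979, 1080.34690599]), 'rotation': array([  7.19443342,   0.30995701, -89.56097417])}
side {'vertical_fov': 46.320626212094176, 'cx': 319.2489412382727, 'cy': 201.46218542717372, 'k1': -0.10984808330284236, 'origin': array([  447.32114085, -1318.8210073 ,   910.95186006]), 'rotation': array([57.96233106,  0.70908123, -3.63414281])}
{'time': 0.1, 'joint_pos': array([ 7.13693932e+01,  7.51214525e+00,  8.53247399e+01, -1.20554570e-04,
        8.72609462e+01, -4.89347679e+00]), 'qd': array([-0.00827024, -0.10287348, -0.21308882,  0.0092646 , -0.09462121,
       -0.01671915]), 'joint_efforts': array([ 1.40347416e-03, -5.70953536e+01, -5.01939690e+01, -1.32563032e-04,
        8.20616609e-03,  1.59380426e-05]), 'tool_pos': array([142.30967618, 582.38395701, 244.31878863]), 'tcp_rot': array([-1.79902515e+02, -8.22538507e-03,  1.66262869e+02]), 'ft_force': array([ 1.20994847, -0.45754452, -0.24275898]), 'wrist_torque': array([ 0.01320785, -0.00197744, -0.00602965]), 'grip_force': 0.0, 'finger_gap': 85.43777208146587}
```

View pics/top0.png

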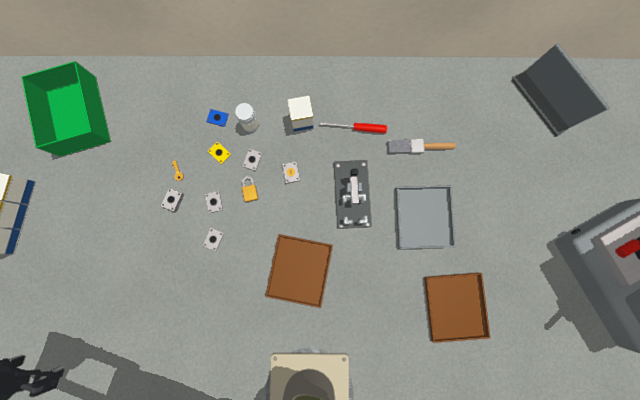

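View pics/side0.png

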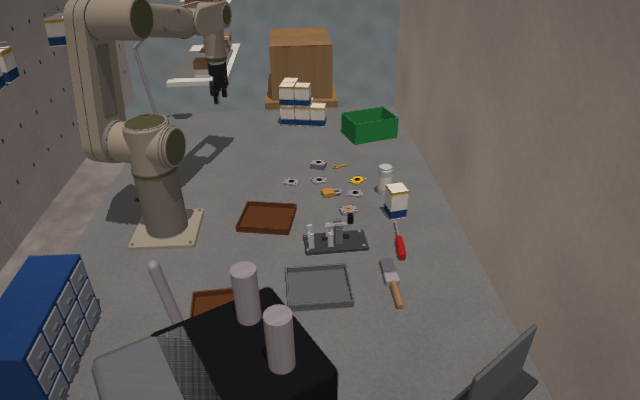

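The top view shows these candidates:
- **Steel plates or case:** (172,200), (213,202), (213,239) and (253,159).
- **Top plate with brass disc:** (291,173).
- **Look-alikes to leave:** blue (217,117), yellow (219,152) and the old padlock (249,189).
- **Trays:** grey (424,217) is the one meant. The brown ones at (299,271) and (457,307) are not.
- **Jig:** (352,194).

Next I'll check the choice in a close crop.

```bash
cat > h.py <<'E'
from bench import *
import cv2, numpy as np
from scipy.spatial.transform import Rotation as R
def cam(n):
    c=camera_info(n); f=200/np.tan(np.radians(c["vertical_fov"]/2))
    return c,f,R.from_euler("xyz",c["rotation"],degrees=True).as_matrix()
def p2w(n,u,v,z):
    c,f,M=cam(n); d=np.array([(u-c["cx"])/f,(v-c["cy"])/f]); s=d.copy()
    for _ in range(20): s=d/(1+c["k1"]*(s@s))
    r=M@np.array([s[0],-s[1],-1]); o=np.array(c["origin"])
    return o+r*(z-o[2])/r[2]
def w2p(n,P):
    c,f,M=cam(n); q=(np.atleast_2d(P)-c["origin"])@M; s=np.c_[q[:,0],-q[:,1]]/-q[:,2:]
    s=s*(1+c["k1"]*(s**2).sum(1,keepdims=True)); return s*f+[c["cx"],c["cy"]]
def crop(img,x0,x1,y0,y1,k,fn): cv2.imwrite(fn,cv2.resize(img[y0:y1,x0:x1,::-1],None,fx=k,fy=k,interpolation=cv2.INTER_CUBIC))
E
python3 - <<'E'
from h import *
a=snapshot("top");b=snapshot("side")
np.save("a.npy",a);np.save("b.npy",b)
A=cv2.resize(a[100:250,150:310],None,fx=5,fy=5,interpolation=2)[:,:,::-1]
cv2.imwrite("pics/c1.png",A[:600] if 0 else cv2.resize(a[130:250,150:310],None,fx=5,fy=5,interpolation=2)[:,:,::-1])
B=cv2.resize(a[150:240,325:390],None,fx=6,fy=6,interpolation=2)
C=cv2.resize(b[150:260,270:380],(400,400),interpolation=2)
D=np.zeros((540,800,3),np.uint8);D[:,:390]=B;D[:400,400:]=C
cv2.imwrite("pics/c2.png",D[:,:,::-1])
for u,v in[(172,200),(213,202),(213,239),(253,159),(291,173)]:print(u,v,p2w("top",u,v,8).round())
E
```

```text
172 200 [537. 409.   8.]
213 202 [532. 287.   8.]
213 239 [424. 282.   8.]
253 159 [662. 173.   8.]
291 173 [621.  58.   8.]
```

View pics/c1.png

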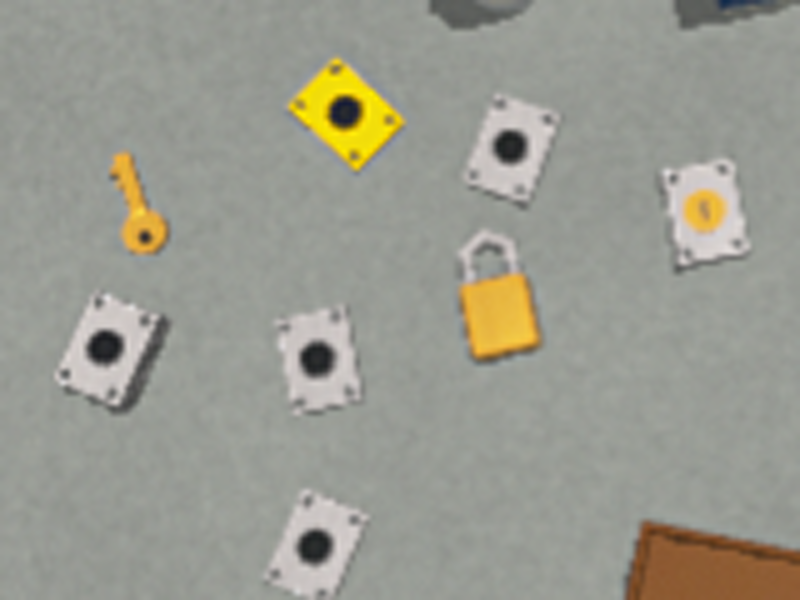

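View pics/c2.png

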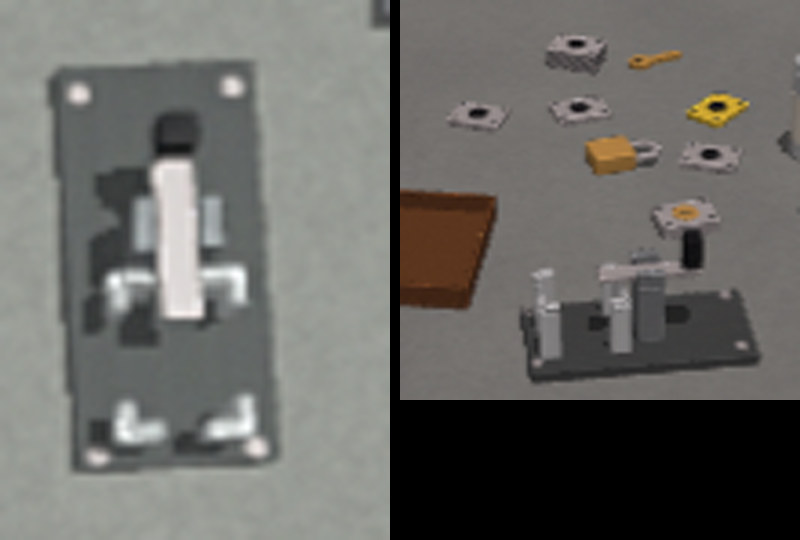

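```bash
cat >> h.py <<'E'
def plate(a,u,v,z,w=16):
    """rect fit of a bright grey plate near pixel u,v of the top view; centre, yaw of long side, size"""
    u,v=int(u),int(v); k=6
    p=cv2.resize(a[v-w:v+w,u-w:u+w],None,fx=k,fy=k,interpolation=2).astype(int)
    m=((p.min(2)>172)).astype(np.uint8)
    m=cv2.morphologyEx(m,cv2.MORPH_OPEN,np.ones((5,5)))
    cs,_=cv2.findContours(m,cv2.RETR_EXTERNAL,cv2.CHAIN_APPROX_NONE)
    c=cv2.convexHull(max(cs,key=cv2.contourArea))
    b=cv2.boxPoints(cv2.minAreaRect(c)); px=(b+.5)/k-.5+[u-w,v-w]
    W=np.array([p2w("top",*q,z)[:2] for q in px]); e=[W[1]-W[0],W[2]-W[1]]
    l=sorted(e,key=np.linalg.norm)[1]
    return W.mean(0),np.degrees(np.arctan2(l[1],l[0]))%180,sorted(np.linalg.norm(x) for x in e),px.mean(0)
def dot(im,u,v,w=7):
    u,v=int(u),int(v);p=im[v-w:v+w+1,u-w:u+w+1].astype(float).mean(2)
    g=np.clip(120-p,0,None);y,x=np.mgrid[-w:w+1,-w:w+1];g[np.hypot(x,y)>5]=0
    return np.array([u+(g*x).sum()/g.sum(),v+(g*y).sum()/g.sum()])
E
python3 - <<'E'
from h import *
a=np.load("a.npy");b=np.load("b.npy")
for n,(u,v),z,s in[("case",(171,199),0,(318,162)),("s213",(213,201),8,(319,179)),("s213b",(213,239),8,(291,181)),("s253",(252,159),8,(355,192)),("top",(291,172),14,None)]:
    r=plate(a,u,v,z or 24); print(n,r[0].round(1),round(r[1],1),np.round(r[2],1),r[3].round(1))
    if s:
        d=dot(a,u,v); ds=dot(b,*s)
        print("  dot",d.round(2),ds.round(2),[ (w2p("side",p2w("top",*d,h))[0]-ds).round(2).tolist() for h in ([z] if z else [16,24,32])])
E
```

```text
case [537.8 406.6] 158.7 [41.5 59.7] [170.6 199.1]
  dot [170.53 198.95] [317.75 163.06] [[-0.13, 0.02], [-0.36, -1.33], [-0.59, -2.69]]
s213 [534.2 287.1] 12.7 [43.3 58.1] [213.  201.3]
  dot [212.9  201.34] [319.06 179.32] [[-0.85, -0.1]]
s213b [423.7 283.6] 159.1 [41.8 58.7] [212.6 239. ]
  dot [212.45 238.8 ] [290.85 181.4 ] [[-0.52, -0.59]]
s253 [662.9 176.3] 161.5 [41.9 57.4] [251.8 158.9]
  dot [251.55 158.8 ] [354.82 192.25] [[-0.55, -0.11]]
top [623.4  59. ] 11.4 [43.8 58.5] [290.6 171.7]
```

Run:
```python
from h import *
from scipy.optimize import least_squares
a=np.load("a.npy")
# crop c2: scale 6, origin (325,150); marks: base corner screws & base corners
cor=np.array([(53,68),(252,62),(277,460),(74,470)])/6+[325,150]-.4   # top face of base, jig (150,+50),(150,-50),(-50,-50),(-50,50)
loc=np.array([(150,50),(150,-50),(-50,-50),(-50,50)])
W=np.array([p2w("top",*p,12)[:2] for p in cor]); print(W.round(1))
def T(t,l): c,s=np.cos(t[2]),np.sin(t[2]); return l@np.array([[c,s],[-s,c]])+t[:2]
r=least_squares(lambda t:(T(t,loc)-W).ravel(),[W[2:].mean(0)[0],W.mean(0)[1],0])
print("jig",r.x[:2],np.degrees(r.x[2]),r.fun.round(1))
K=p2w("top",177/6+324.6,130/6+149.6,108)[:2];c,s=np.cos(r.x[2]),np.sin(r.x[2])
print("knob jig",np.array([[c,s],[-s,c]])@(K-r.x[:2]))
# posts outer corners at z 66
for q in[(118,435),(240,398),(245,268),(108,275)]:
    p=p2w("top",q[0]/6+324.6,q[1]/6+149.6,66)[:2];print((np.array([[c,s],[-s,c]])@(p-r.x[:2])).round(1))
Q=[(395,187),(451,187),(453,247),(397,249)]
print("tray",np.array([p2w("top",*q,24)[:2] for q in Q]).round())
```

```text
[[ 657.   -67.6]
 [ 660.7 -166.1]
 [ 463.8 -176.3]
 [ 458.3  -78.1]]
jig [ 510.00723101 -124.56819484] 2.93492451334411 [ 0.2  0.6  1.7 -0.7 -1.2 -0.8 -0.7  0.9]
knob jig [96.0398896   0.29763899]
[-36.9  30.9]
[-22.3 -26.2]
[ 38.1 -32.1]
[37.6 31.6]
tray [[ 578. -246.]
 [ 579. -409.]
 [ 406. -408.]
 [ 399. -249.]]
```

Run:
```python
from h import *
a=np.load("a.npy");b=np.load("b.npy"); out=[]
d=dot(a,171,199)
for h in(16,24,32):
    k=14;im=cv2.resize(b[148:176,300:337],None,fx=k//2,fy=k//2,interpolation=2)[:,:,::-1].copy()
    P=p2w("top",*d,h)[:2];t=np.radians(158.7);E=np.array([(29,21),(29,-21),(-29,-21),(-29,21)])@np.array([[np.cos(t),np.sin(t)],[-np.sin(t),np.cos(t)]])+P
    for z,col in((h,(0,255,0)),(0,(0,0,255))):
        q=w2p("side",np.c_[E,np.full(4,z)])+[.5,.4]
        q=((q-[300,148]+.5)*7).astype(int);cv2.polylines(im,[q],True,col,1)
    out.append(im)
raw=cv2.resize(b[148:176,300:337],None,fx=7,fy=7,interpolation=2)[:,:,::-1]
s=cv2.resize(b[170:198,305:342],None,fx=7,fy=7,interpolation=2)[:,:,::-1]
cv2.imwrite("pics/case.png",np.vstack([np.hstack(out),np.hstack([raw,s,s*0])]))
```

```text
(no output)
```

View pics/case.png

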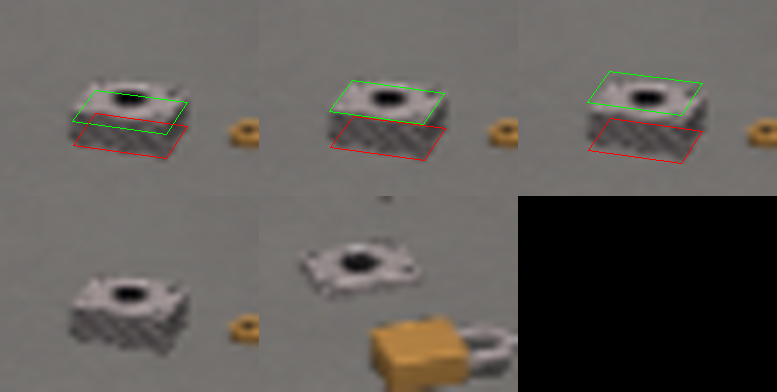

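The side overlay fits a 24 mm case (case_mid) best, at top pixel (171,199). It needs 2 spacers: 24+16+14 = 54. One of the three spacers is then left over. The jig pocket is at about (510,-125), yaw 2.9°. The keeper is part-way, with the knob 96 mm from the pocket, so I'll draw it back first.

```bash
cat > go.py <<'E'
# python3 go.py x y z yaw [dx dy dz from pose in later chain]: prints turn and shift in tool units
import sys,numpy as np
from bench import sense
def go(x,y,z,yaw,start=None):
    s=sense(); p,r=(s["tool_pos"],s["tcp_rot"]) if start is None else (np.array(start[:3]),[180,0,start[3]])
    t=(yaw-r[2]+180)%360-180; th=np.radians(yaw); d=np.array([x,y,z])-p
    u=np.array([d[0]*np.cos(th)+d[1]*np.sin(th),d[0]*np.sin(th)-d[1]*np.cos(th),-d[2]])/30
    print("turn az total",round(-np.radians(t)/.08,2),"then shift",u.round(2),"rows>=",int(np.ceil(abs(u).max())),"| now",p.round(1),np.round(r,1),"F",s["ft_force"].round(1),"gap",round(s["finger_gap"],1),"t",round(s["time"],1))
if __name__=="__main__":
    v=list(map(float,sys.argv[1:])); prev=None
    for i in range(0,len(v),4): go(*v[i:i+4],start=prev); prev=v[i:i+4]
E
python3 go.py 606 -119.6 200 182.9 606 -119.6 90 182.9
```

```text
turn az total -3.63 then shift [-14.25 -24.16   1.49] rows>= 25 | now [142.4 582.5 244.6] [-179.9   -0.   166.3] F [-0.5  0.1 -0.2] gap 85.5 t 0.2
turn az total -0.0 then shift [-0.    0.    3.67] rows>= 4 | now [ 606.  -119.6  200. ] [180.    0.  182.9] F [-0.5  0.1 -0.2] gap 85.5 t 0.2
```

apply_moves([
  [0,0,0,0,0,-0.91,1],
  [0,0,0,0,0,-0.91,1],
  [0,0,0,0,0,-0.91,1],
  [0,0,0,0,0,-0.9,1],
  [-0.55,-0.93,0,0,0,0,1],
  [-0.55,-0.93,0,0,0,0,1],
  [-0.55,-0.93,0,0,0,0,1],
  [-0.55,-0.93,0,0,0,0,1],
], grip_force=40)

```text
time: 1.2
tool_pos: [214.4, 473.7, 245.1]
tcp_rot: [-180.0, -0.0, -177.1]
ft_force: [0.6, -0.3, 0.3]
finger_gap: 85.7
grip_force: 0.0
```

apply_moves([
  [-0.55,-0.93,0,0,0,0,1],
  [-0.55,-0.93,0,0,0,0,1],
  [-0.55,-0.93,0,0,0,0,1],
  [-0.55,-0.93,0,0,0,0,1],
  [-0.55,-0.93,0,0,0,0,1],
  [-0.55,-0.93,0,0,0,0,1],
  [-0.55,-0.93,0,0,0,0,1],
  [-0.55,-0.93,0,0,0,0,1],
])

```text
time: 2.2
tool_pos: [357.5, 257.5, 245.2]
tcp_rot: [180.0, 0.0, -177.1]
ft_force: [0.3, 0.1, 0.2]
finger_gap: 85.2
grip_force: 0.0
```

apply_moves([
  [-0.55,-0.93,0,0,0,0,1],
  [-0.55,-0.93,0,0,0,0,1],
  [-0.55,-0.93,0,0,0,0,1],
  [-0.55,-0.93,0,0,0,0,1],
  [-0.55,-0.93,0,0,0,0,1],
  [-0.55,-0.93,0,0,0,0,1],
  [-0.55,-0.93,0,0,0,0,1],
  [-0.55,-0.93,0,0,0,0,1],
])

```text
time: 3.2
tool_pos: [500.7, 41.3, 245.1]
tcp_rot: [180.0, -0.0, -177.1]
ft_force: [-0.1, 0.0, 1.1]
finger_gap: 85.5
grip_force: 0.0
```

apply_moves([
  [-0.55,-0.93,0,0,0,0,1],
  [-0.55,-0.93,0,0,0,0,1],
  [-0.55,-0.93,0,0,0,0,1],
  [-0.55,-0.93,0,0,0,0,1],
  [0,0,0,0,0,0,1],
  [0,0,0,0,0,0,1],
])

```text
time: 3.95
tool_pos: [571.5, -65.5, 244.9]
tcp_rot: [180.0, -0.1, -177.1]
ft_force: [-0.2, 0.2, -0.6]
finger_gap: 85.2
grip_force: 0.0
```

```bash
python3 go.py 606 -119.6 200 182.9 606 -119.6 90 182.9
```

```text
turn az total -0.0 then shift [-1.06 -1.86  1.5 ] rows>= 2 | now [571.5 -65.5 244.9] [ 1.800e+02 -1.000e-01 -1.771e+02] F [-0.2  0.2 -0.6] gap 85.2 t 4.0
turn az total -0.0 then shift [-0.    0.    3.67] rows>= 4 | now [ 606.  -119.6  200. ] [180.    0.  182.9] F [-0.2  0.2 -0.6] gap 85.2 t 4.0
```

apply_moves([
  [-0.53,-0.93,0.5,0,0,0,1],
  [-0.53,-0.93,0.5,0,0,0,1],
  [0,0,0.9,0,0,0,0.6],
  [0,0,0.9,0,0,0,0.6],
  [0,0,0.9,0,0,0,0.6],
  [0,0,0.9,0,0,0,0.6],
  [0,0,0.57,0,0,0,0.6],
  [0,0,0,0,0,0,0.6],
])

```text
time: 4.95
tool_pos: [605.2, -119.0, 88.8]
tcp_rot: [179.9, -0.2, -177.1]
ft_force: [-0.7, -0.1, -0.3]
finger_gap: 51.7
grip_force: 0.0
```

```bash
python3 go.py 606 -119.6 90 182.9
python3 - <<'E'
from h import *
a=snapshot("top");b=snapshot("side")
D=np.hstack([cv2.resize(a[150:240,325:390],(390,540),interpolation=2),cv2.resize(b[200:260,290:380],(400,267),interpolation=2) if 0 else cv2.resize(b[190:260,300:380],(410,540),interpolation=2)])
cv2.imwrite("pics/k.png",D[:,:,::-1])
E
```

```text
turn az total 0.01 then shift [-0.03 -0.02 -0.04] rows>= 1 | now [ 605.2 -119.    88.8] [ 179.9   -0.2 -177.1] F [-0.7 -0.1 -0.3] gap 51.7 t 5.0
```

View pics/k.png

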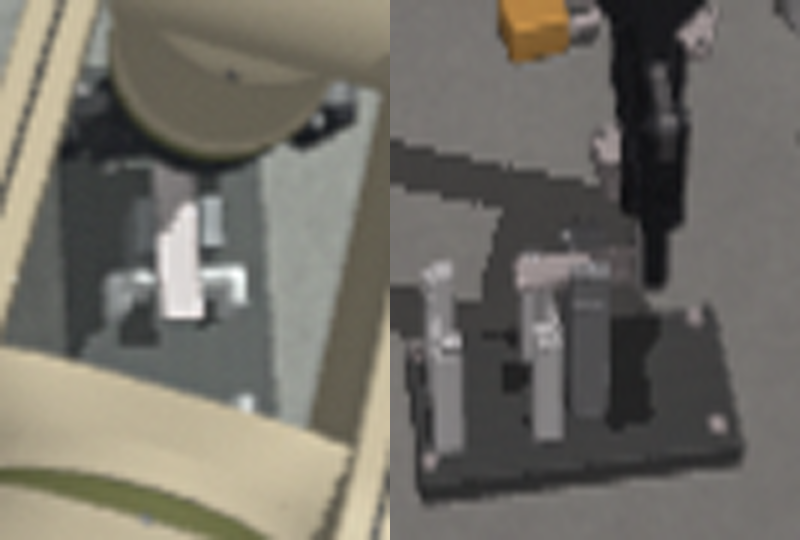

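The finger at side-crop pixel (655,260) straddles the knob at the end of the keeper bar. I'll close on it.

apply_moves([
  [0,0,0,0,0,0,0],
  [0,0,0,0,0,0,0],
  [0,0,0,0,0,0,0],
  [0,0,0,0,0,0,0],
  [0,0,0,0,0,0,0],
  [0,0,0,0,0,0,0],
])

```text
time: 5.8
tool_pos: [607.3, -119.1, 91.7]
tcp_rot: [179.9, 0.1, -177.1]
ft_force: [-0.2, 5.2, 5.2]
finger_gap: 17.4
grip_force: 40.8
```

apply_moves([
  [-0.3,0,0,0,0,0,0],
  [-0.3,0,0,0,0,0,0],
  [-0.3,0,0,0,0,0,0],
  [-0.15,0,0,0,0,0,0],
  [0,0,0,0,0,0,0],
])

```text
time: 6.42
tool_pos: [638.6, -117.3, 91.7]
tcp_rot: [179.9, 0.1, -177.1]
ft_force: [-2.8, 6.1, 6.1]
finger_gap: 17.5
grip_force: 39.3
```

apply_moves([
  [-0.07,0,0,0,0,0,0],
  [-0.07,0,0,0,0,0,0],
  [0,0,0,0,0,0,0],
])

```text
time: 6.8
tool_pos: [638.9, -117.3, 91.5]
tcp_rot: [179.9, -0.4, -177.1]
ft_force: [-25.2, 6.4, 20.5]
finger_gap: 17.2
grip_force: 41.3
```

apply_moves([
  [0.1,0,0,0,0,0,0],
  [0,0,0,0,0,0,0.6],
  [0,0,0,0,0,0,0.6],
  [0,0,0,0,0,0,0.7],
  [0,0,-1,0,0,0,0.8],
  [0,0,-1,0,0,0,0.8],
  [0,0,-1,0,0,0,0.8],
  [0,0,-1,0,0,0,0.8],
])

```text
time: 7.8
tool_pos: [639.1, -118.5, 211.0]
tcp_rot: [-180.0, -0.0, -177.1]
ft_force: [-0.4, -0.3, 0.2]
finger_gap: 68.1
grip_force: 0.0
```

```bash
python3 go.py 537.8 406.6 210 158.7 537.8 406.6 20 158.7
```

```text
turn az total 5.28 then shift [ 9.5  15.08  0.03] rows>= 16 | now [ 639.1 -118.5  211. ] [-180.    -0.  -177.1] F [-0.4 -0.3  0.2] gap 68.1 t 7.8
turn az total -0.0 then shift [0.   0.   6.33] rows>= 7 | now [537.8 406.6 210. ] [180.    0.  158.7] F [-0.4 -0.3  0.2] gap 68.1 t 7.8
```

apply_moves([
  [0,0,0,0,0,0.88,0.8],
  [0,0,0,0,0,0.88,0.8],
  [0,0,0,0,0,0.88,0.8],
  [0,0,0,0,0,0.88,0.8],
  [0,0,0,0,0,0.88,0.8],
  [0,0,0,0,0,0.88,0.8],
  [0.59,0.94,0,0,0,0,0.8],
  [0.59,0.94,0,0,0,0,0.8],
])

```text
time: 8.8
tool_pos: [626.4, -52.7, 210.0]
tcp_rot: [-180.0, -0.0, 158.6]
ft_force: [-0.3, 0.5, 0.3]
finger_gap: 68.1
grip_force: 0.0
```

```bash
cat > chk.py <<'E'
from h import *
a=snapshot("top");np.save("a.npy",a)
for n,(u,v),z in[("case",(171,199),24),("s213",(213,201),8),("s213b",(213,239),8),("s253",(252,159),8),("top",(291,172),14)]:
    try: r=plate(a,u,v,z); print(n,r[0].round(1),round(r[1],1),np.round(r[2],1))
    except Exception as e: print(n,"none")
E
python3 chk.py;python3 go.py 537.8 406.6 210 158.7
```

```text
case [537.7 406.5] 158.6 [41.3 59.7]
s213 [534.2 287.1] 13.1 [43.  57.5]
s213b [423.7 283.5] 158.9 [41.5 58.8]
s253 [662.8 176.2] 161.8 [41.8 57. ]
top none
turn az total 0.02 then shift [ 8.25 13.06 -0.  ] rows>= 14 | now [625.9 -48.4 210. ] [ 1.799e+02 -1.000e-01  1.588e+02] F [2.  2.5 0.6] gap 68.2 t 8.8
```

apply_moves([
  [0.59,0.93,0,0,0,0,0.8],
  [0.59,0.93,0,0,0,0,0.8],
  [0.59,0.93,0,0,0,0,0.8],
  [0.59,0.93,0,0,0,0,0.8],
  [0.59,0.93,0,0,0,0,0.8],
  [0.59,0.93,0,0,0,0,0.8],
  [0.59,0.93,0,0,0,0,0.8],
  [0.59,0.93,0,0,0,0,0.8],
])

```text
time: 9.85
tool_pos: [575.7, 207.3, 210.2]
tcp_rot: [-180.0, 0.0, 158.7]
ft_force: [1.4, -1.0, -0.6]
finger_gap: 68.5
grip_force: 0.0
```

apply_moves([
  [0.59,0.93,0,0,0,0,0.8],
  [0.59,0.93,0,0,0,0,0.8],
  [0.59,0.93,0,0,0,0,0.8],
  [0.59,0.93,0,0,0,0,0.8],
  [0.59,0.93,0.9,0,0,0,0.8],
  [0.59,0.93,0.9,0,0,0,0.8],
  [0,0,0.9,0,0,0,0.8],
  [0,0,0.9,0,0,0,0.8],
])

```text
time: 10.85
tool_pos: [537.5, 401.5, 101.0]
tcp_rot: [-180.0, 0.0, 158.8]
ft_force: [-0.0, 0.7, 0.5]
finger_gap: 68.3
grip_force: 0.0
```

```bash
python3 go.py 537.8 406.6 20 158.7
```

```text
turn az total 0.01 then shift [0.05 0.16 2.7 ] rows>= 3 | now [537.5 401.5 101. ] [-180.     0.   158.8] F [-0.   0.7  0.5] gap 68.3 t 10.8
```

apply_moves([
  [0.05,0.16,0.9,0,0,0,0.8],
  [0,0,0.9,0,0,0,0.8],
  [0,0,0.9,0,0,0,0.8],
  [0,0,0,0,0,0,0.8],
  [0,0,0,0,0,0,0.2],
  [0,0,0,0,0,0,0.2],
  [0,0,0,0,0,0,0.2],
  [0,0,0,0,0,0,0.2],
], grip_force=80)

```text
time: 11.85
tool_pos: [539.4, 406.8, 23.6]
tcp_rot: [179.8, 0.1, 158.7]
ft_force: [0.7, 0.3, 6.3]
finger_gap: 40.0
grip_force: 82.4
```

```bash
python3 go.py 537.8 406.6 20 158.7; python3 go.py 509.8 -124.7 140 182.9
```

```text
turn az total -0.0 then shift [ 0.05 -0.03  0.12] rows>= 1 | now [539.4 406.8  23.6] [1.798e+02 1.000e-01 1.587e+02] F [0.7 0.3 6.3] gap 40.0 t 11.8
turn az total -5.28 then shift [  1.88 -17.65  -3.88] rows>= 18 | now [539.4 406.8  23.6] [1.798e+02 1.000e-01 1.587e+02] F [0.7 0.3 6.3] gap 40.0 t 11.8
```

apply_moves([
  [0,0,-0.5,0,0,0,0.2],
  [0,0,-0.9,0,0,0,0.2],
  [0,0,-0.9,0,0,0,0.2],
  [0,0,-0.9,0,0,0,0.2],
  [0,0,-0.9,0,0,0,0.2],
  [0,0,-0.9,0,0,-0.5,0.2],
  [0,0,0,0,0,-0.9,0.2],
  [0,0,0,0,0,-0.9,0.2],
])

```text
time: 12.85
tool_pos: [538.0, 406.1, 172.5]
tcp_rot: [180.0, 0.0, 169.4]
ft_force: [-0.0, 0.6, -4.2]
finger_gap: 40.2
grip_force: 81.4
```

apply_moves([
  [0,0,0,0,0,-0.9,0.2],
  [0,0,0,0,0,-0.9,0.2],
  [0,0,0,0,0,-0.9,0.2],
  [0,0,0,0,0,-0.28,0.2],
  [0.1,-0.93,0,0,0,0,0.2],
  [0.1,-0.93,0,0,0,0,0.2],
  [0.1,-0.93,0,0,0,0,0.2],
  [0.1,-0.93,0,0,0,0,0.2],
])

```text
time: 13.85
tool_pos: [531.4, 293.0, 171.5]
tcp_rot: [-180.0, 0.0, -177.2]
ft_force: [-0.5, -0.8, -2.7]
finger_gap: 39.7
grip_force: 81.6
```

apply_moves([
  [0.1,-0.93,0,0,0,0,0.2],
  [0.1,-0.93,0,0,0,0,0.2],
  [0.1,-0.93,0,0,0,0,0.2],
  [0.1,-0.93,0,0,0,0,0.2],
  [0.1,-0.93,0,0,0,0,0.2],
  [0.1,-0.93,0,0,0,0,0.2],
  [0.1,-0.93,0,0,0,0,0.2],
  [0.1,-0.93,0,0,0,0,0.2],
])

```text
time: 14.85
tool_pos: [518.7, 68.9, 171.7]
tcp_rot: [180.0, 0.0, -177.2]
ft_force: [0.7, -1.4, -4.4]
finger_gap: 39.9
grip_force: 81.6
```

apply_moves([
  [0.1,-0.93,0,0,0,0,0.2],
  [0.1,-0.93,0,0,0,0,0.2],
  [0.1,-0.93,0,0,0,0,0.2],
  [0.1,-0.93,0,0,0,0,0.2],
  [0.1,-0.93,0,0,0,0,0.2],
  [0.1,-0.93,0,0,0,0,0.2],
  [0.1,-0.93,0,0,0,0,0.2],
  [0,0,0,0,0,0,0.2],
])

```text
time: 15.85
tool_pos: [507.6, -128.0, 171.7]
tcp_rot: [-180.0, 0.0, -177.3]
ft_force: [1.2, 0.9, -4.1]
finger_gap: 40.0
grip_force: 81.7
```

```bash
python3 go.py 509.8 -124.7 110 182.9
python3 - <<'E'
from h import *
a=snapshot("top");b=snapshot("side")
D=np.hstack([cv2.resize(a[150:240,325:390],(390,540),interpolation=2),cv2.resize(b[180:260,295:365],(410,468),interpolation=2) if 0 else cv2.resize(b[180:260,295:356],(410,540),interpolation=2)])
cv2.imwrite("pics/k2.png",D[:,:,::-1])
E
```

```text
turn az total -0.04 then shift [-0.08  0.1   2.06] rows>= 3 | now [ 507.6 -128.   171.7] [-180.     0.  -177.3] F [ 1.2  0.9 -4.1] gap 40.0 t 15.8
```

View pics/k2.png

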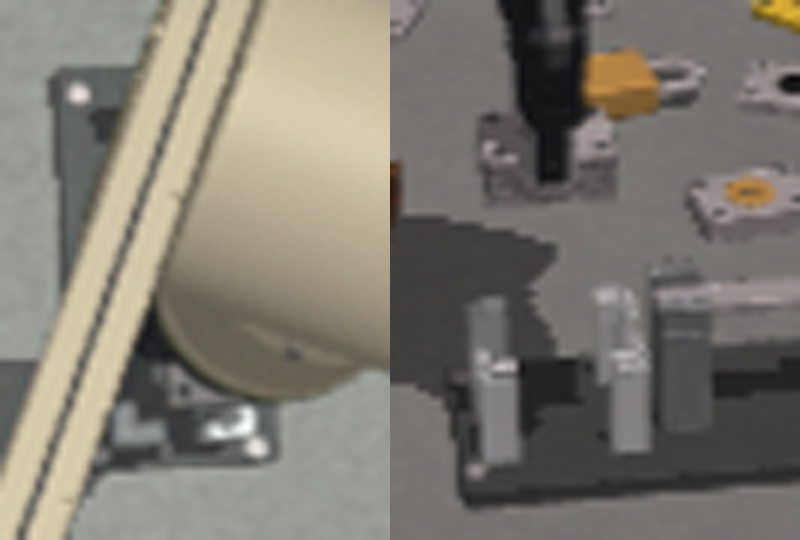

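The crop shows the case held above the jig, side pixel about (333,204). I still need the case height for certain before placing, so I'll overlay a model on the held case.

Run:
```python
from h import *
b=snapshot("side");np.save("b2.npy",b)
s=sense();c=s["tool_pos"][:2];t=np.radians(s["tcp_rot"][2])
k=12;x0,y0=302,190;out=[]
for h in(0,16,24,32):
    im=cv2.resize(b[y0:y0+26,x0:x0+32],None,fx=k,fy=k,interpolation=0)[:,:,::-1].copy()
    if h:
        E=np.array([(29,21),(29,-21),(-29,-21),(-29,21)])@np.array([[np.cos(t),np.sin(t)],[-np.sin(t),np.cos(t)]])+c
        zb=s["tool_pos"][2]-21.5
        for z,col in((zb+h,(0,255,0)),(zb,(0,0,255))):
            q=w2p("side",np.c_[E,np.full(4,z)])
            q=((q-[x0,y0]+.5)*k).astype(int);cv2.polylines(im,[q],True,col,1)
    out.append(im)
cv2.imwrite("pics/k3.png",np.vstack([np.hstack(out[:2]),np.hstack(out[2:])])[:600])
```

```text
(no output)
```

View pics/k3.png

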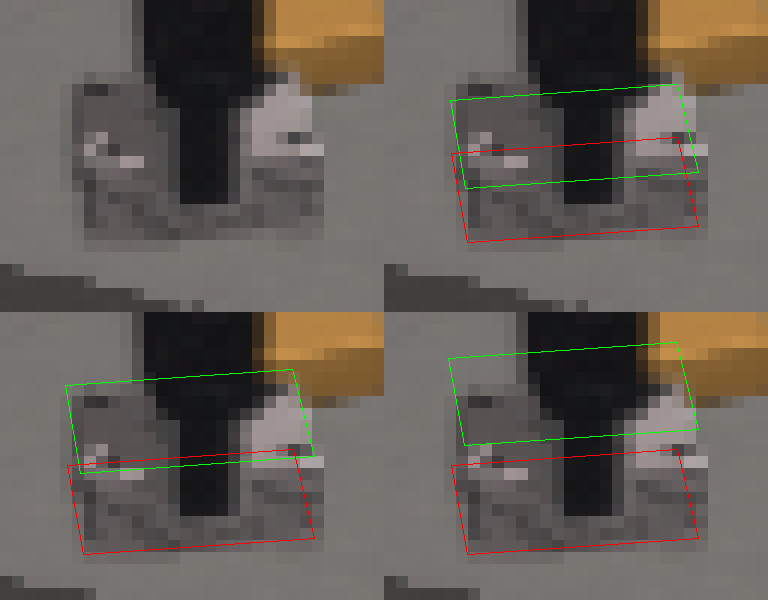

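```bash
python3 - <<'E'
from h import *
t=np.radians(2.93);M=np.array([[np.cos(t),np.sin(t)],[-np.sin(t),np.cos(t)]])
def J(x,y,z):return [*(np.array([x,y])@M+[510,-124.6]),z]
for l in[(-50,-50,12),(-50,50,12),(-31,-23,66),(31,-23,66),(-50,-50,0),(46,-20,83),(70,-20,83)]:
    q=w2p("side",J(*l))[0]; print(l,q.round(1),"crop",(q-[295,180]+.5)*[6.72,6.75]+[390,0])
E
python3 go.py 509.8 -124.7 95 182.9
```

```text
(-50, -50, 12) [304.4 252.4] crop [456.43000475 492.25389338]
(-50, 50, 12) [301.7 233.6] crop [438.384602   365.01690839]
(-31, -23, 66) [309.2 232.7] crop [489.02789588 359.22071053]
(31, -23, 66) [329.2 231.2] crop [623.0951186  348.79766658]
(-50, -50, 0) [304.5 255.5] crop [457.20548938 512.78757425]
(46, -20, 83) [333.9 225.7] crop [654.62418616 312.17894962]
(70, -20, 83) [341.6 225.2] crop [706.36530971 308.18177745]
turn az total -0.01 then shift [-0.07  0.03  2.55] rows>= 3 | now [ 507.8 -125.8  171.4] [ 180.     0.  -177.1] F [-0.2 -0.1 -2.7] gap 39.9 t 16.0
```

apply_moves([
  [-0.07,0.03,0.85,0,0,0,0.2],
  [0,0,0.85,0,0,0,0.2],
  [0,0,0.85,0,0,0,0.2],
  [0,0,0,0,0,0,0.2],
  [0,0,0,0,0,0,0.2],
])

```text
time: 16.62
tool_pos: [510.5, -124.9, 95.8]
tcp_rot: [-180.0, 0.1, -177.1]
ft_force: [0.2, -0.8, -2.3]
finger_gap: 39.7
grip_force: 81.7
```

```bash
python3 go.py 509.8 -124.7 72 182.9
```

```text
turn az total 0.01 then shift [0.02 0.01 0.79] rows>= 1 | now [ 510.5 -124.9   95.8] [-1.800e+02  1.000e-01 -1.771e+02] F [ 0.2 -0.8 -2.3] gap 39.7 t 16.6
```

apply_moves([
  [0.02,0,0.3,0,0,0,0.2],
  [0,0,0.3,0,0,0,0.2],
  [0,0,0.2,0,0,0,0.2],
  [0,0,0,0,0,0,0.2],
])

```text
time: 17.12
tool_pos: [509.7, -125.3, 70.3]
tcp_rot: [-180.0, 0.0, -177.1]
ft_force: [4.8, -0.1, -5.3]
finger_gap: 39.7
grip_force: 81.5
```

apply_moves([
  [0,0,0.15,0,0,0,0.2],
  [0,0,0.15,0,0,0,0.2],
  [0,0,0.1,0,0,0,0.2],
  [0,0,0,0,0,0,0.2],
])

```text
time: 17.62
tool_pos: [509.7, -125.4, 58.6]
tcp_rot: [-180.0, 0.1, -177.1]
ft_force: [6.4, 0.4, -4.4]
finger_gap: 40.2
grip_force: 81.5
```

apply_moves([
  [-0.04,0,0.2,0,0,0,0.2],
  [0,0,0.2,0,0,0,0.2],
  [0,0,0.2,0,0,0,0.2],
  [0,0,0,0,0,0,0.2],
])

```text
time: 18.12
tool_pos: [509.9, -125.0, 39.8]
tcp_rot: [180.0, -0.1, -177.1]
ft_force: [0.6, -0.4, -3.4]
finger_gap: 39.9
grip_force: 81.7
```

apply_moves([
  [-0.02,0,0.1,0,0,0,0.2],
  [0,0,0.1,0,0,0,0.2],
  [0,0,0,0,0,0,0.2],
])

```text
time: 18.5
tool_pos: [511.3, -125.3, 35.6]
tcp_rot: [-180.0, 0.0, -177.1]
ft_force: [-4.3, 0.7, 5.3]
finger_gap: 39.8
grip_force: 82.9
```

apply_moves([
  [0,0,0,0,0,0,0.7],
  [0,0,0,0,0,0,0.7],
  [0,0,0,0,0,0,0.7],
  [0,0,-0.9,0,0,0,0.7],
  [0,0,-0.9,0,0,0,0.7],
  [0,0,-0.9,0,0,0,0.7],
  [0,0,-0.9,0,0,0,0.7],
  [0,0,-0.9,0,0,0,0.7],
])

```text
time: 19.5
tool_pos: [511.0, -125.2, 170.6]
tcp_rot: [-180.0, 0.0, -177.1]
ft_force: [0.1, -0.0, -0.1]
finger_gap: 59.9
grip_force: 0.0
```

```bash
python3 chk.py; python3 go.py 662.8 176.2 160 161.8; python3 go.py 534.2 287.1 160 193
```

```text
case none
s213 [534.1 286.9] 13.5 [43.4 58.1]
s213b [423.7 283.6] 159.0 [41.8 59.2]
s253 [662.8 176.2] 161.9 [42.3 57.3]
top [623.3  59. ] 11.4 [43.8 58.2]
turn az total 4.6 then shift [-1.6  11.12  0.5 ] rows>= 12 | now [ 513.  -125.9  174.9] [-179.9    0.3 -177.1] F [ 2.5 -0.2  3. ] gap 59.9 t 19.6
turn az total -2.2 then shift [-3.78 13.25  0.5 ] rows>= 14 | now [ 513.  -125.9  174.9] [-179.9    0.3 -177.1] F [ 2.5 -0.2  3. ] gap 59.9 t 19.6
```

apply_moves([
  [0,0,0,0,0,0.92,0.7],
  [0,0,0,0,0,0.92,0.7],
  [0,0,0,0,0,0.92,0.7],
  [0,0,0,0,0,0.92,0.7],
  [0,0,0,0,0,0.92,0.7],
  [-0.13,0.93,0,0,0,0,0.7],
  [-0.13,0.93,0,0,0,0,0.7],
  [-0.13,0.93,0,0,0,0,0.7],
])

```text
time: 20.55
tool_pos: [548.7, -48.7, 169.4]
tcp_rot: [-180.0, 0.0, 161.8]
ft_force: [-0.1, 0.5, -0.4]
finger_gap: 59.6
grip_force: 0.0
```

apply_moves([
  [-0.13,0.93,0,0,0,0,0.7],
  [-0.13,0.93,0,0,0,0,0.7],
  [-0.13,0.93,0,0,0,0,0.7],
  [-0.13,0.93,0,0,0,0,0.7],
  [-0.13,0.93,0,0,0,0,0.7],
  [-0.13,0.93,0,0,0,0,0.7],
  [-0.13,0.93,0,0,0,0,0.7],
  [-0.13,0.93,0,0,0,0,0.7],
])

```text
time: 21.55
tool_pos: [648.0, 153.8, 169.2]
tcp_rot: [-180.0, -0.0, 161.8]
ft_force: [0.9, -0.0, -0.1]
finger_gap: 60.0
grip_force: 0.0
```

apply_moves([
  [-0.13,0.93,0,0,0,0,0.7],
  [0,0,0.9,0,0,0,0.7],
  [0,0,0.9,0,0,0,0.7],
  [0,0,0.9,0,0,0,0.7],
  [0,0,0,0,0,0,0.7],
  [0,0,0,0,0,0,0.7],
])

```text
time: 22.3
tool_pos: [660.6, 178.3, 89.7]
tcp_rot: [180.0, 0.0, 161.8]
ft_force: [-0.2, -0.4, 0.4]
finger_gap: 59.8
grip_force: 0.0
```

```bash
python3 go.py 662.8 176.2 16 161.8
```

```text
turn az total 0.0 then shift [-0.09 -0.04  2.46] rows>= 3 | now [660.6 178.3  89.7] [180.    0.  161.8] F [-0.2 -0.4  0.4] gap 59.8 t 22.3
```

apply_moves([
  [-0.09,-0.04,0.8,0,0,0,0.7],
  [0,0,0.8,0,0,0,0.7],
  [0,0,0.82,0,0,0,0.7],
  [0,0,0,0,0,0,0.7],
  [0,0,0,0,0,0,0.2],
  [0,0,0,0,0,0,0.2],
  [0,0,0,0,0,0,0.2],
  [0,0,0,0,0,0,0.2],
])

```text
time: 23.3
tool_pos: [663.5, 176.5, 17.8]
tcp_rot: [179.9, 0.1, 161.8]
ft_force: [0.3, -0.1, 5.2]
finger_gap: 38.0
grip_force: 81.5
```

```bash
python3 go.py 511 -125 170 182.9
```

```text
turn az total -4.6 then shift [ 5.59 -9.78 -5.07] rows>= 10 | now [663.5 176.5  17.8] [1.799e+02 1.000e-01 1.618e+02] F [ 0.3 -0.1  5.2] gap 38.0 t 23.3
```

apply_moves([
  [0,0,-0.5,0,0,0,0.2],
  [0,0,-0.9,0,0,0,0.2],
  [0,0,-0.9,0,0,0,0.2],
  [0,0,-0.9,0,0,0,0.2],
  [0,0,-0.9,0,0,0,0.2],
  [0,0,-0.9,0,0,-0.92,0.2],
  [0,0,0,0,0,-0.92,0.2],
  [0,0,0,0,0,-0.92,0.2],
])

```text
time: 24.3
tool_pos: [662.4, 176.3, 167.6]
tcp_rot: [180.0, 0.1, 174.6]
ft_force: [-0.1, -0.1, -0.4]
finger_gap: 38.1
grip_force: 80.4
```

apply_moves([
  [0,0,0,0,0,-0.92,0.2],
  [0,0,0,0,0,-0.92,0.2],
  [0.51,-0.89,0,0,0,0,0.2],
  [0.51,-0.89,0,0,0,0,0.2],
  [0.51,-0.89,0,0,0,0,0.2],
  [0.51,-0.89,0,0,0,0,0.2],
  [0.51,-0.89,0,0,0,0,0.2],
  [0.51,-0.89,0,0,0,0,0.2],
])

```text
time: 25.3
tool_pos: [578.1, 10.8, 166.8]
tcp_rot: [-180.0, 0.0, -177.1]
ft_force: [0.7, -0.9, -0.4]
finger_gap: 38.2
grip_force: 80.4
```

apply_moves([
  [0.51,-0.89,0,0,0,0,0.2],
  [0.51,-0.89,0,0,0,0,0.2],
  [0.51,-0.89,0,0,0,0,0.2],
  [0.51,-0.89,0,0,0,0,0.2],
  [0.49,-0.88,0,0,0,0,0.2],
  [0,0,0.9,0,0,0,0.2],
  [0,0,0.9,0,0,0,0.2],
  [0,0,0,0,0,0,0.2],
])

```text
time: 26.3
tool_pos: [507.7, -124.7, 110.3]
tcp_rot: [179.9, -0.2, -177.1]
ft_force: [-0.7, -0.1, -0.6]
finger_gap: 38.4
grip_force: 80.5
```

```bash
python3 go.py 511 -125 84 182.9
```

```text
turn az total -0.0 then shift [-0.11 -0.02  0.88] rows>= 1 | now [ 507.7 -124.7  110.3] [ 179.9   -0.2 -177.1] F [-0.7 -0.1 -0.6] gap 38.4 t 26.3
```

apply_moves([
  [-0.1,0,0.4,0,0,0,0.2],
  [0,0,0.4,0,0,0,0.2],
  [0,0,0,0,0,0,0.2],
  [0,0,0.2,0,0,0,0.2],
  [0,0,0.2,0,0,0,0.2],
  [0,0,0.2,0,0,0,0.2],
  [0,0,0,0,0,0,0.2],
])

```text
time: 27.18
tool_pos: [512.1, -124.9, 69.3]
tcp_rot: [180.0, -0.1, -177.1]
ft_force: [0.6, -0.1, -0.4]
finger_gap: 38.0
grip_force: 80.6
```

apply_moves([
  [0,0,0.15,0,0,0,0.2],
  [0,0,0.15,0,0,0,0.2],
  [0,0,0.15,0,0,0,0.2],
  [0,0,0.05,0,0,0,0.2],
  [0,0,0,0,0,0,0.2],
])

```text
time: 27.8
tool_pos: [512.5, -125.0, 54.9]
tcp_rot: [180.0, -0.0, -177.1]
ft_force: [0.2, -0.4, -0.5]
finger_gap: 38.2
grip_force: 80.6
```

apply_moves([
  [0,0,0.06,0,0,0,0.2],
  [0,0,0,0,0,0,0.2],
])

```text
time: 28.05
tool_pos: [512.9, -125.2, 53.8]
tcp_rot: [-180.0, 0.0, -177.1]
ft_force: [-1.7, 1.2, 2.9]
finger_gap: 37.7
grip_force: 81.3
```

Contact came at TCP z 53.8, so the spacer's underside is at 36 mm. That confirms the 24 mm case.

apply_moves([
  [0,0,0,0,0,0,0.7],
  [0,0,0,0,0,0,0.7],
  [0,0,0,0,0,0,0.7],
  [0,0,-0.9,0,0,0,0.7],
  [0,0,-0.9,0,0,0,0.7],
  [0,0,-0.9,0,0,0,0.7],
  [0,0,-0.9,0,0,0,0.7],
  [0,0,0,0,0,0,0.7],
])

```text
time: 29.05
tool_pos: [514.4, -125.7, 164.0]
tcp_rot: [-179.9, 0.3, -177.1]
ft_force: [0.2, 0.6, 0.0]
finger_gap: 59.7
grip_force: 0.0
```

```bash
python3 chk.py; python3 go.py 534.1 286.9 160 193.3
```

```text
case none
s213 [534.2 287.1] 12.8 [43.2 58.2]
s213b [423.6 283.5] 159.0 [41.9 59.2]
s253 none
top [623.4  59. ] 11.5 [43.8 58.4]
turn az total -2.27 then shift [-3.83 13.21  0.07] rows>= 14 | now [ 513.3 -125.4  162.2] [-1.799e+02  1.000e-01 -1.771e+02] F [ 0.5 -0.5 -0.9] gap 59.8 t 29.1
```

apply_moves([
  [0,0,0,0,0,-0.76,0.7],
  [0,0,0,0,0,-0.76,0.7],
  [0,0,0,0,0,-0.76,0.7],
  [-0.27,0.94,0,0,0,0,0.7],
  [-0.27,0.94,0,0,0,0,0.7],
  [-0.27,0.94,0,0,0,0,0.7],
  [-0.27,0.94,0,0,0,0,0.7],
  [-0.27,0.94,0,0,0,0,0.7],
])

```text
time: 30.1
tool_pos: [518.4, 22.4, 159.4]
tcp_rot: [180.0, -0.1, -166.7]
ft_force: [-0.3, -0.0, -0.0]
finger_gap: 60.0
grip_force: 0.0
```

apply_moves([
  [-0.27,0.94,0,0,0,0,0.7],
  [-0.27,0.94,0,0,0,0,0.7],
  [-0.27,0.94,0,0,0,0,0.7],
  [-0.27,0.94,0,0,0,0,0.7],
  [-0.27,0.94,0,0,0,0,0.7],
  [-0.27,0.94,0,0,0,0,0.7],
  [-0.27,0.94,0,0,0,0,0.7],
  [-0.27,0.94,0,0,0,0,0.7],
])

```text
time: 31.1
tool_pos: [529.5, 256.5, 159.2]
tcp_rot: [-180.0, -0.2, -166.6]
ft_force: [0.8, -1.4, 0.1]
finger_gap: 59.9
grip_force: 0.0
```

apply_moves([
  [-0.27,0.94,0,0,0,0,0.7],
  [0,0,0.9,0,0,0,0.7],
  [0,0,0.9,0,0,0,0.7],
  [0,0,0.7,0,0,0,0.7],
  [0,0,0,0,0,0,0.7],
  [0,0,0,0,0,0,0.7],
])

```text
time: 31.85
tool_pos: [532.2, 285.3, 86.9]
tcp_rot: [180.0, 0.0, -166.7]
ft_force: [-0.3, 0.2, -0.0]
finger_gap: 59.9
grip_force: 0.0
```

```bash
python3 go.py 534.1 287 16 193
```

```text
turn az total 0.07 then shift [-0.07  0.04  2.36] rows>= 3 | now [532.2 285.3  86.9] [ 180.     0.  -166.7] F [-0.3  0.2 -0. ] gap 59.9 t 31.9
```

apply_moves([
  [-0.07,0.04,0.8,0,0,0,0.7],
  [0,0,0.8,0,0,0,0.7],
  [0,0,0.74,0,0,0,0.7],
  [0,0,0,0,0,0,0.7],
  [0,0,0,0,0,0,0.2],
  [0,0,0,0,0,0,0.2],
  [0,0,0,0,0,0,0.2],
  [0,0,0,0,0,0,0.2],
])

```text
time: 32.85
tool_pos: [535.1, 287.5, 18.8]
tcp_rot: [180.0, 0.2, -166.6]
ft_force: [-2.0, -1.4, 5.5]
finger_gap: 37.5
grip_force: 79.4
```

```bash
python3 go.py 511 -125 170 182.9
```

```text
turn az total 2.28 then shift [  1.5  -13.69  -5.04] rows>= 14 | now [535.1 287.5  18.8] [ 180.     0.2 -166.6] F [-2.  -1.4  5.5] gap 37.5 t 32.9
```

apply_moves([
  [0,0,-0.5,0,0,0,0.2],
  [0,0,-0.9,0,0,0,0.2],
  [0,0,-0.9,0,0,0,0.2],
  [0,0,-0.9,0,0,0,0.2],
  [0,0,-0.9,0,0,0,0.2],
  [0,0,-0.9,0,0,0.76,0.2],
  [0,0,0,0,0,0.76,0.2],
  [0,0,0,0,0,0.76,0.2],
])

```text
time: 33.85
tool_pos: [534.2, 287.2, 168.6]
tcp_rot: [179.9, 0.2, -177.2]
ft_force: [-0.5, -0.0, -1.6]
finger_gap: 37.2
grip_force: 80.2
```

apply_moves([
  [0.1,-0.92,0,0,0,0,0.2],
  [0.1,-0.92,0,0,0,0,0.2],
  [0.1,-0.92,0,0,0,0,0.2],
  [0.1,-0.92,0,0,0,0,0.2],
  [0.1,-0.92,0,0,0,0,0.2],
  [0.1,-0.92,0,0,0,0,0.2],
  [0.1,-0.92,0,0,0,0,0.2],
  [0.1,-0.92,0,0,0,0,0.2],
])

```text
time: 34.85
tool_pos: [521.1, 64.3, 167.9]
tcp_rot: [-180.0, 0.1, -177.1]
ft_force: [-0.7, 0.3, -1.3]
finger_gap: 37.2
grip_force: 80.2
```

apply_moves([
  [0.1,-0.92,0,0,0,0,0.2],
  [0.1,-0.92,0,0,0,0,0.2],
  [0.1,-0.92,0,0,0,0,0.2],
  [0.1,-0.92,0,0,0,0,0.2],
  [0.1,-0.92,0,0,0,0,0.2],
  [0.1,-0.9,0.6,0,0,0,0.2],
  [0.1,-0.9,0.9,0,0,0,0.2],
  [0,0,0,0,0,0,0.2],
])

```text
time: 35.85
tool_pos: [508.1, -128.8, 120.2]
tcp_rot: [180.0, -0.1, -177.2]
ft_force: [0.2, -0.1, -0.4]
finger_gap: 37.7
grip_force: 80.4
```

```bash
python3 go.py 511 -125 84 182.9
```

```text
turn az total -0.03 then shift [-0.1   0.12  1.21] rows>= 2 | now [ 508.1 -128.8  120.2] [ 1.800e+02 -1.000e-01 -1.772e+02] F [ 0.2 -0.1 -0.4] gap 37.7 t 35.9
```

apply_moves([
  [-0.1,0.12,0.6,0,0,0,0.2],
  [0,0,0.6,0,0,0,0.2],
  [0,0,0,0,0,0,0.2],
  [0,0,0.2,0,0,0,0.2],
  [0,0,0.2,0,0,0,0.2],
  [0,0,0.15,0,0,0,0.2],
  [0,0,0,0,0,0,0.2],
])

```text
time: 36.72
tool_pos: [512.0, -123.8, 68.2]
tcp_rot: [180.0, -0.0, -177.1]
ft_force: [0.7, 0.2, -1.1]
finger_gap: 37.3
grip_force: 80.4
```

apply_moves([
  [0,-0.04,0.1,0,0,0,0.2],
  [0,0,0.08,0,0,0,0.2],
  [0,0,0.04,0,0,0,0.2],
  [0,0,0,0,0,0,0.2],
])

```text
time: 37.22
tool_pos: [512.6, -125.3, 62.8]
tcp_rot: [-180.0, 0.0, -177.1]
ft_force: [-3.0, -0.3, 6.6]
finger_gap: 37.1
grip_force: 82.4
```

Contact is at 62.8, as predicted. I'll release and fetch the top plate.

apply_moves([
  [0,0,0,0,0,0,0.7],
  [0,0,0,0,0,0,0.7],
  [0,0,0,0,0,0,0.7],
  [0,0,-0.9,0,0,0,0.7],
  [0,0,-0.9,0,0,0,0.7],
  [0,0,-0.9,0,0,0,0.7],
  [0,0,-0.9,0,0,0,0.7],
  [0,0,0,0,0,0,0.7],
])

```text
time: 38.22
tool_pos: [514.1, -125.7, 172.7]
tcp_rot: [-179.9, 0.3, -177.1]
ft_force: [0.5, -0.3, -0.7]
finger_gap: 59.7
grip_force: 0.0
```

```bash
python3 chk.py; python3 go.py 623.4 59 160 191.4
```

```text
case none
s213 none
s213b [423.7 283.6] 159.4 [42.  58.9]
s253 none
top [623.4  59. ] 11.4 [43.8 58.5]
turn az total -1.85 then shift [-4.82  5.3   0.36] rows>= 6 | now [ 513.1 -125.3  170.8] [-1.800e+02  1.000e-01 -1.771e+02] F [-0.9 -0.2 -0.8] gap 60.0 t 38.3
```

apply_moves([
  [0,0,0,0,0,-0.92,0.7],
  [0,0,0,0,0,-0.92,0.7],
  [-0.8,0.88,0,0,0,0,0.7],
  [-0.8,0.88,0,0,0,0,0.7],
  [-0.8,0.88,0,0,0,0,0.7],
  [-0.8,0.88,0,0,0,0,0.7],
  [-0.8,0.88,0,0,0,0,0.7],
  [-0.8,0.88,0,0,0,0,0.7],
])

```text
time: 39.28
tool_pos: [622.0, 59.5, 167.8]
tcp_rot: [180.0, -0.2, -168.7]
ft_force: [-0.4, 0.6, 0.1]
finger_gap: 59.8
grip_force: 0.0
```

apply_moves([
  [0,0,0.9,0,0,0,0.7],
  [0,0,0.9,0,0,0,0.7],
  [0,0,0.9,0,0,0,0.7],
  [0,0,0,0,0,0,0.7],
  [0,0,0,0,0,0,0.7],
])

```text
time: 39.9
tool_pos: [622.4, 58.5, 89.1]
tcp_rot: [180.0, -0.0, -168.7]
ft_force: [-0.6, 0.8, 0.7]
finger_gap: 59.8
grip_force: 0.0
```

```bash
python3 go.py 623.4 59 18 191.4
```

```text
turn az total -0.01 then shift [-0.04  0.01  2.37] rows>= 3 | now [622.4  58.5  89.1] [ 180.    -0.  -168.7] F [-0.6  0.8  0.7] gap 59.8 t 39.9
```

apply_moves([
  [-0.04,0.01,0.8,0,0,0,0.7],
  [0,0,0.8,0,0,0,0.7],
  [0,0,0.77,0,0,0,0.7],
  [0,0,0,0,0,0,0.7],
  [0,0,0,0,0,0,0.2],
  [0,0,0,0,0,0,0.2],
  [0,0,0,0,0,0,0.2],
  [0,0,0,0,0,0,0.2],
])

```text
time: 40.9
tool_pos: [625.3, 59.1, 20.5]
tcp_rot: [-180.0, 0.2, -168.7]
ft_force: [-1.5, -1.1, 7.4]
finger_gap: 39.4
grip_force: 81.5
```

```bash
python3 go.py 511 -125 170 182.9
```

```text
turn az total 1.84 then shift [ 4.12 -5.93 -4.98] rows>= 6 | now [625.3  59.1  20.5] [-180.     0.2 -168.7] F [-1.5 -1.1  7.4] gap 39.4 t 40.9
```

apply_moves([
  [0,0,-0.5,0,0,0,0.2],
  [0,0,-0.9,0,0,0,0.2],
  [0,0,-0.9,0,0,0,0.2],
  [0,0,-0.9,0,0,0,0.2],
  [0,0,-0.9,0,0,0,0.2],
  [0,0,-0.9,0,0,0,0.2],
  [0,0,0,0,0,0.92,0.2],
  [0,0,0,0,0,0.92,0.2],
])

```text
time: 41.9
tool_pos: [623.9, 59.0, 169.8]
tcp_rot: [-180.0, 0.1, -177.2]
ft_force: [-0.6, 0.5, -2.0]
finger_gap: 39.5
grip_force: 80.8
```

apply_moves([
  [0.59,-0.85,0,0,0,0,0.2],
  [0.59,-0.85,0,0,0,0,0.2],
  [0.59,-0.85,0,0,0,0,0.2],
  [0.59,-0.85,0,0,0,0,0.2],
  [0.59,-0.85,0,0,0,0,0.2],
  [0.59,-0.85,0.5,0,0,0,0.2],
  [0.58,-0.83,0.9,0,0,0,0.2],
  [0,0,0,0,0,0,0.2],
])

```text
time: 42.9
tool_pos: [506.6, -125.8, 124.4]
tcp_rot: [179.9, -0.2, -177.2]
ft_force: [0.3, 0.9, -1.5]
finger_gap: 38.9
grip_force: 81.0
```

```bash
python3 go.py 511.5 -125 84 182.9
```

```text
turn az total -0.03 then shift [-0.16  0.02  1.35] rows>= 2 | now [ 506.6 -125.8  124.4] [ 179.9   -0.2 -177.2] F [ 0.3  0.9 -1.5] gap 38.9 t 42.9
```

apply_moves([
  [-0.14,0.02,0.6,0,0,0,0.2],
  [0,0,0.5,0,0,0,0.2],
  [0,0,0.2,0,0,0,0.2],
  [0,0,0.2,0,0,0,0.2],
  [0,0,0.1,0,0,0,0.2],
  [0,0,0,0,0,0,0.2],
])

```text
time: 43.65
tool_pos: [513.3, -124.0, 77.9]
tcp_rot: [-180.0, -0.0, -177.1]
ft_force: [0.4, 0.2, -1.7]
finger_gap: 38.9
grip_force: 81.0
```

apply_moves([
  [0.05,-0.03,0.06,0,0,0,0.2],
  [0,0,0.06,0,0,0,0.2],
  [0,0,0.05,0,0,0,0.2],
  [0,0,0,0,0,0,0.2],
])

```text
time: 44.15
tool_pos: [511.7, -125.1, 72.7]
tcp_rot: [180.0, -0.0, -177.1]
ft_force: [-0.2, -0.4, -1.4]
finger_gap: 39.1
grip_force: 81.0
```

apply_moves([
  [0,0,0.05,0,0,0,0.2],
  [0,0,0,0,0,0,0.2],
])

```text
time: 44.4
tool_pos: [512.1, -125.2, 72.4]
tcp_rot: [-180.0, 0.0, -177.1]
ft_force: [-4.7, 1.0, 9.1]
finger_gap: 38.9
grip_force: 82.2
```

apply_moves([
  [0,0,0,0,0,0,0.65],
  [0,0,0,0,0,0,0.65],
  [0,0,0,0,0,0,0.65],
  [0,0,-0.9,0,0,0,0.65],
  [0,0,-0.9,0,0,0,0.65],
  [0,0,-0.9,0,0,0,0.65],
  [0,0,-0.6,0,0,0,0.65],
  [0,0,0,0,0,0,0.65],
])

```text
time: 45.4
tool_pos: [512.8, -125.4, 171.7]
tcp_rot: [-179.9, 0.2, -177.1]
ft_force: [0.1, 0.8, 0.2]
finger_gap: 55.8
grip_force: 0.0
```

```bash
python3 go.py 639 -118 160 182.9 639 -118 90 182.9;  python3 - <<'E'
from h import *
b=snapshot("side")
crop(b,295,365,200,260,9,"pics/st.png")
E
```

```text
turn az total 0.0 then shift [-4.21  0.03  0.39] rows>= 5 | now [ 512.8 -125.4  171.7] [-179.9    0.2 -177.1] F [0.1 0.8 0.2] gap 55.8 t 45.4
turn az total -0.0 then shift [-0.    0.    2.33] rows>= 3 | now [ 639. -118.  160.] [180.    0.  182.9] F [0.1 0.8 0.2] gap 55.8 t 45.4
```

View pics/st.png

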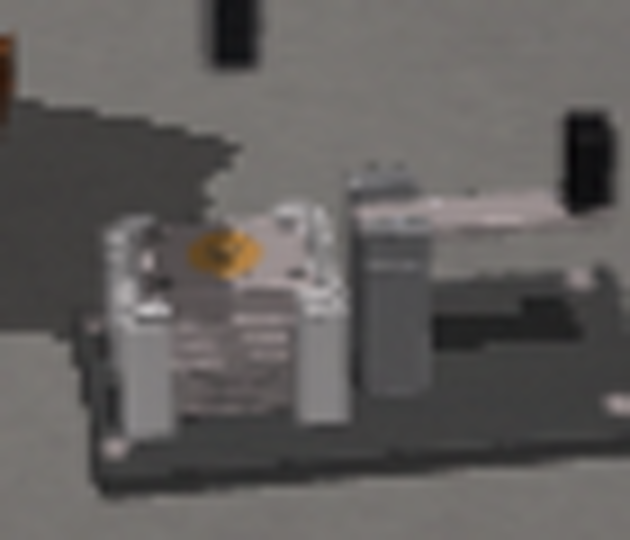

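The top plate, with its brass disc at crop (225,252), sits level with the post tops, and the keeper is fully back with its knob at crop (588,160). Next I'll push the keeper home.

apply_moves([
  [-0.85,0,0,0,0,0,0.65],
  [-0.85,0,0,0,0,0,0.65],
  [-0.85,0,0,0,0,0,0.65],
  [-0.85,0,0,0,0,0,0.65],
  [-0.8,0.03,0,0,0,0,0.65],
  [0,0,0.6,0,0,0,0.65],
  [0,0,0.6,0,0,0,0.65],
  [0,0,0,0,0,0,0.65],
])

```text
time: 46.45
tool_pos: [634.5, -117.3, 130.1]
tcp_rot: [179.9, -0.4, -177.1]
ft_force: [-1.1, -0.5, -0.1]
finger_gap: 55.8
grip_force: 0.0
```

```bash
python3 go.py 639 -118 90 182.9
```

```text
turn az total -0.0 then shift [-0.15 -0.03  1.34] rows>= 2 | now [ 634.5 -117.3  130.1] [ 179.9   -0.4 -177.1] F [-1.1 -0.5 -0.1] gap 55.8 t 46.5
```

apply_moves([
  [-0.1,0,0.5,0,0,0,0.65],
  [0,0,0.5,0,0,0,0.65],
  [0,0,0.34,0,0,0,0.65],
  [0,0,0,0,0,0,0.1],
  [0,0,0,0,0,0,0],
  [0,0,0,0,0,0,0],
  [0,0,0,0,0,0,0],
  [0,0,0,0,0,0,0],
], grip_force=40)

```text
time: 47.45
tool_pos: [640.9, -117.2, 94.7]
tcp_rot: [180.0, 0.0, -177.1]
ft_force: [-1.2, 5.3, 3.6]
finger_gap: 17.2
grip_force: 41.0
```

apply_moves([
  [0.3,0,0,0,0,0,0],
  [0.3,0,0,0,0,0,0],
  [0.3,0,0,0,0,0,0],
  [0.3,0,0,0,0,0,0],
  [0.1,0,0,0,0,0,0],
  [0,0,0,0,0,0,0],
])

```text
time: 48.2
tool_pos: [601.8, -119.4, 94.6]
tcp_rot: [180.0, 0.0, -177.1]
ft_force: [-1.6, 5.4, 4.4]
finger_gap: 17.6
grip_force: 41.2
```

apply_moves([
  [0.08,0,0,0,0,0,0],
  [0,0,0,0,0,0,0],
])

```text
time: 48.45
tool_pos: [600.9, -119.4, 94.7]
tcp_rot: [-180.0, 0.2, -177.1]
ft_force: [5.5, 4.9, -0.6]
finger_gap: 17.5
grip_force: 40.5
```

apply_moves([
  [0.08,0,0,0,0,0,0],
  [0,0,0,0,0,0,0],
])

```text
time: 48.7
tool_pos: [600.7, -119.4, 94.9]
tcp_rot: [-180.0, 0.5, -177.1]
ft_force: [19.4, 5.2, -10.9]
finger_gap: 17.2
grip_force: 40.0
```

apply_moves([
  [-0.12,0,0,0,0,0,0],
  [0,0,0,0,0,0,0.65],
  [0,0,0,0,0,0,0.65],
  [0,0,0,0,0,0,0.65],
  [0,0,-0.9,0,0,0,0.65],
  [0,0,-0.9,0,0,0,0.65],
  [0,0,-0.9,0,0,0,0.65],
  [0,0,0,0,0,0,0.65],
])

```text
time: 49.7
tool_pos: [602.1, -120.4, 178.2]
tcp_rot: [-179.9, 0.3, -177.1]
ft_force: [0.3, -0.2, -0.4]
finger_gap: 55.5
grip_force: 0.0
```

```bash
python3 chk.py; python3 go.py 423.7 283.6 165 159.1
```

```text
case none
s213 none
s213b [423.7 283.6] 159.1 [41.8 58.7]
s253 none
top none
turn az total 5.19 then shift [10.32 10.46  0.37] rows>= 11 | now [ 601.1 -120.1  176.1] [-1.799e+02  1.000e-01 -1.771e+02] F [-0.2  0.1 -0.7] gap 55.4 t 49.8
```

apply_moves([
  [0,0,0,0,0,0.87,0.7],
  [0,0,0,0,0,0.87,0.7],
  [0,0,0,0,0,0.87,0.7],
  [0,0,0,0,0,0.86,0.7],
  [0,0,0,0,0,0.86,0.7],
  [0,0,0,0,0,0.86,0.7],
  [0.94,0.95,0,0,0,0,0.7],
  [0.94,0.95,0,0,0,0,0.7],
])

```text
time: 50.75
tool_pos: [566.6, -45.8, 172.9]
tcp_rot: [-180.0, -0.2, 159.0]
ft_force: [0.0, 0.1, 0.7]
finger_gap: 59.6
grip_force: 0.0
```

apply_moves([
  [0.94,0.95,0,0,0,0,0.7],
  [0.94,0.95,0,0,0,0,0.7],
  [0.94,0.95,0,0,0,0,0.7],
  [0.94,0.95,0,0,0,0,0.7],
  [0.94,0.95,0,0,0,0,0.7],
  [0.94,0.95,0,0,0,0,0.7],
  [0.94,0.95,0,0,0,0,0.7],
  [0.94,0.95,0,0,0,0,0.7],
])

```text
time: 51.75
tool_pos: [437.1, 247.8, 173.4]
tcp_rot: [-179.9, -0.1, 159.1]
ft_force: [0.1, 0.5, 0.2]
finger_gap: 59.9
grip_force: 0.0
```

apply_moves([
  [0.94,0.95,0,0,0,0,0.7],
  [0,0,0.9,0,0,0,0.7],
  [0,0,0.9,0,0,0,0.7],
  [0,0,0.9,0,0,0,0.7],
  [0,0,0,0,0,0,0.7],
  [0,0,0,0,0,0,0.7],
])

```text
time: 52.5
tool_pos: [422.4, 283.7, 94.3]
tcp_rot: [-180.0, -0.0, 159.1]
ft_force: [0.1, 0.1, -0.0]
finger_gap: 59.7
grip_force: 0.0
```

```bash
python3 go.py 423.7 283.6 16 159.1
```

```text
turn az total -0.0 then shift [-0.04  0.01  2.61] rows>= 3 | now [422.4 283.7  94.3] [-180.    -0.   159.1] F [ 0.1  0.1 -0. ] gap 59.7 t 52.5
```

apply_moves([
  [-0.04,0.01,0.9,0,0,0,0.7],
  [0,0,0.9,0,0,0,0.7],
  [0,0,0.78,0,0,0,0.7],
  [0,0,0,0,0,0,0.7],
  [0,0,0,0,0,0,0.2],
  [0,0,0,0,0,0,0.2],
  [0,0,0,0,0,0,0.2],
  [0,0,0,0,0,0,0.2],
], grip_force=80)

```text
time: 53.5
tool_pos: [425.1, 284.4, 19.3]
tcp_rot: [179.9, 0.1, 159.1]
ft_force: [-2.4, -1.8, 7.6]
finger_gap: 37.1
grip_force: 79.3
```

```bash
python3 go.py 490 -328 170 182.9
```

```text
turn az total -5.19 then shift [ -1.13 -20.5   -5.02] rows>= 21 | now [425.1 284.4  19.3] [1.799e+02 1.000e-01 1.591e+02] F [-2.4 -1.8  7.6] gap 37.1 t 53.5
```

apply_moves([
  [0,0,-0.5,0,0,0,0.2],
  [0,0,-0.9,0,0,0,0.2],
  [0,0,-0.9,0,0,0,0.2],
  [0,0,-0.9,0,0,0,0.2],
  [0,0,-0.9,0,0,0,0.2],
  [0,0,-0.9,0,0,-0.87,0.2],
  [0,0,0,0,0,-0.87,0.2],
  [0,0,0,0,0,-0.87,0.2],
])

```text
time: 54.5
tool_pos: [424.4, 284.1, 169.4]
tcp_rot: [179.9, 0.2, 171.2]
ft_force: [-0.5, -0.2, -1.8]
finger_gap: 36.3
grip_force: 80.1
```

apply_moves([
  [0,0,0,0,0,-0.86,0.2],
  [0,0,0,0,0,-0.86,0.2],
  [0,0,0,0,0,-0.86,0.2],
  [-0.05,-0.93,0,0,0,0,0.2],
  [-0.05,-0.93,0,0,0,0,0.2],
  [-0.05,-0.93,0,0,0,0,0.2],
  [-0.05,-0.93,0,0,0,0,0.2],
  [-0.05,-0.93,0,0,0,0,0.2],
])

```text
time: 55.5
tool_pos: [438.7, 144.0, 168.6]
tcp_rot: [180.0, 0.1, -177.1]
ft_force: [0.0, 0.5, -0.8]
finger_gap: 36.8
grip_force: 80.1
```

apply_moves([
  [-0.05,-0.93,0,0,0,0,0.2],
  [-0.05,-0.93,0,0,0,0,0.2],
  [-0.05,-0.93,0,0,0,0,0.2],
  [-0.05,-0.93,0,0,0,0,0.2],
  [-0.05,-0.93,0,0,0,0,0.2],
  [-0.05,-0.93,0,0,0,0,0.2],
  [-0.05,-0.93,0,0,0,0,0.2],
  [-0.05,-0.93,0,0,0,0,0.2],
])

```text
time: 56.5
tool_pos: [462.0, -78.6, 168.7]
tcp_rot: [-180.0, 0.1, -177.1]
ft_force: [-0.3, 1.0, -1.3]
finger_gap: 36.8
grip_force: 80.1
```

apply_moves([
  [-0.05,-0.93,0,0,0,0,0.2],
  [-0.05,-0.93,0,0,0,0,0.2],
  [-0.05,-0.93,0,0,0,0,0.2],
  [-0.05,-0.93,0,0,0,0,0.2],
  [-0.05,-0.93,0,0,0,0,0.2],
  [-0.05,-0.93,0,0,0,0,0.2],
  [-0.05,-0.93,0,0,0,0,0.2],
  [-0.05,-0.93,0,0,0,0,0.2],
])

```text
time: 57.5
tool_pos: [485.2, -301.1, 168.8]
tcp_rot: [-179.9, 0.1, -177.1]
ft_force: [-0.1, -0.5, -0.5]
finger_gap: 36.5
grip_force: 80.1
```

apply_moves([
  [-0.05,-0.93,0,0,0,0,0.2],
  [0,0,0.9,0,0,0,0.2],
  [0,0,0.9,0,0,0,0.2],
  [0,0,0.9,0,0,0,0.2],
  [0,0,0,0,0,0,0.2],
  [0,0,0,0,0,0,0.2],
])

```text
time: 58.25
tool_pos: [488.5, -328.3, 87.9]
tcp_rot: [-179.9, 0.1, -177.1]
ft_force: [0.6, 1.0, -0.4]
finger_gap: 37.1
grip_force: 80.3
```

```bash
python3 go.py 490 -328 26 182.9
```

```text
turn az total 0.0 then shift [-0.05  0.01  2.06] rows>= 3 | now [ 488.5 -328.3   87.9] [-1.799e+02  1.000e-01 -1.771e+02] F [ 0.6  1.  -0.4] gap 37.1 t 58.2
```

Contact should come at about z 24.3.

apply_moves([
  [0,0,0.7,0,0,0,0.2],
  [0,0,0.7,0,0,0,0.2],
  [0,0,0.5,0,0,0,0.2],
  [0,0,0.15,0,0,0,0.2],
  [0,0,0.05,0,0,0,0.2],
  [0,0,0,0,0,0,0.2],
])

```text
time: 59.0
tool_pos: [488.1, -327.9, 24.3]
tcp_rot: [-180.0, 0.0, -177.1]
ft_force: [-4.5, 2.8, 10.9]
finger_gap: 36.5
grip_force: 84.9
```

Contact came as predicted. I'll release, rise and back away for a last look.

apply_moves([
  [0,0,0,0,0,0,0.7],
  [0,0,0,0,0,0,0.7],
  [0,0,0,0,0,0,0.7],
  [0,0,-0.9,0,0,0,0.7],
  [0,0,-0.9,0,0,0,0.7],
  [0,0,-0.9,0,0,0,0.7],
  [0,0,-0.9,0,0,0,0.7],
  [0,0,-0.9,0,0,0,0.7],
])

```text
time: 60.0
tool_pos: [487.6, -327.6, 158.4]
tcp_rot: [180.0, -0.0, -177.1]
ft_force: [-0.6, 0.3, -0.4]
finger_gap: 59.6
grip_force: 0.0
```

apply_moves([
  [0.6,-0.9,-0.5,0,0,0,0.7],
  [0.6,-0.9,-0.5,0,0,0,0.7],
  [0.6,-0.9,0,0,0,0,0.7],
  [0.6,-0.9,0,0,0,0,0.7],
  [0.6,-0.9,0,0,0,0,0.7],
  [0.6,-0.9,0,0,0,0,0.7],
  [0,0,0,0,0,0,0.7],
  [0,0,0,0,0,0,0.7],
])

```text
time: 61.0
tool_pos: [388.1, -494.5, 187.4]
tcp_rot: [180.0, 0.0, -177.1]
ft_force: [-0.0, 0.2, 0.2]
finger_gap: 59.5
grip_force: 0.0
```

Run:
```python
from h import *
a=snapshot("top");b=snapshot("side")
A=cv2.resize(a[95:260,155:475],None,fx=2.5,fy=2.5,interpolation=2)[:280*0+412]
B=cv2.resize(b[205:258,295:365],None,fx=3.5,fy=3.5,interpolation=2)
D=np.zeros((600,800,3),np.uint8);D[:A.shape[0],:800]=A;D[413:413+B.shape[0],:B.shape[1]]=B
C=cv2.resize(a[155:245,335:460],None,fx=2,fy=2,interpolation=2);D[415:415+C.shape[0],300:300+C.shape[1]]=C
cv2.imwrite("pics/end.png",D[:,:,::-1])
```

```text
(no output)
```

View pics/end.png

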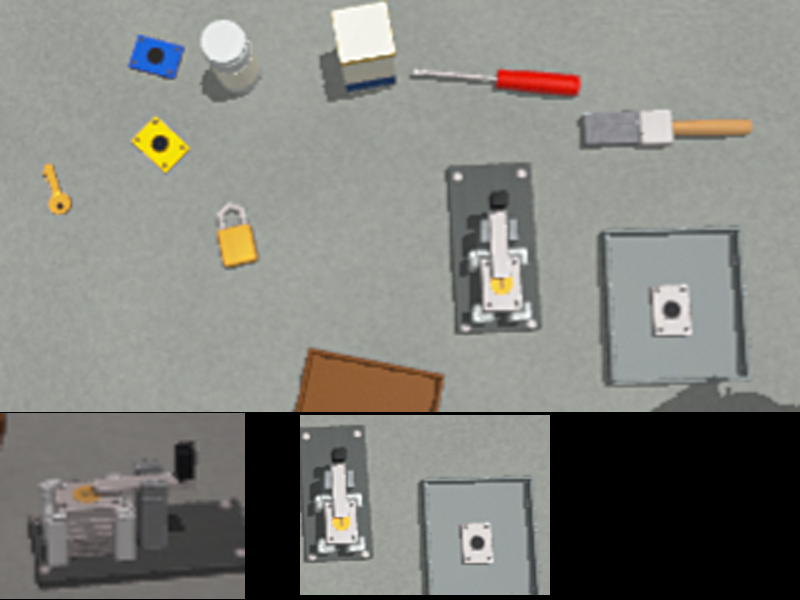

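The stack is in the pocket under the keeper tongue at (500,265), the spare spacer lies in the grey tray at (671,310), and the bystanders have not moved.

```bash
python3 -c "from bench import hand_in; print(hand_in())"
```

```text
the job is handed in; nothing more can be done
None
```

I handed the job in at about 61 s. The 24 mm case, two spacers and the top plate are stacked level with the posts, the keeper is fully home, the one leftover spacer is flat in the grey tray, and nothing else on the bench was moved.

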